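Release the blue ball on its track

TASK

Three inclined ball tracks for a rolling experiment stand on the physics bench. With closed fingertips, gently press down the blue trigger pad until its steel ball is let go, then withdraw so that the gate drops back, and let the ball roll by itself to the foot of the blue track. Do not touch the yellow and red tracks, any of the balls, or the other things on the bench; nothing is to be picked up.

Things in the scene. Friction and masses are not known exactly. Their poses are not given: they have to be found in the camera images.
- lane_blue: the blue track, fixed to the bench: a wooden base plank 330 x 62 x 12 mm with a narrow aluminium channel that slopes down along +x of this frame, and over its upper end a seesaw trigger with a blue pad. Origin on the bench under the gate, on the centre line; x points downhill along the track (away from the robot, within 0.12 rad), z up. The plank runs from x = -140 to +190 mm; nothing on it is higher than 136 mm. The one to use.
- pad_blue (a point): centre of the top face of the blue trigger pad, a flat plate 36 mm (along the track) x 40 mm (across) x 8 mm at the uphill end of the seesaw, nearest to the robot; 120 mm uphill of the track's origin and 132 mm above the bench when at rest. There is 110 mm of free air below it.
- trigger_blue (a joint): angle of the blue seesaw trigger (rad): 0 at rest, gate closed; grows as the pad is pressed down, to a hard stop at 0.55. The hinge is level, across the track, 60 mm downhill of the pad's centre and 12 mm below its top. The gate lets the ball go at about 0.3 (pad down about 18 mm); at 0.43 the pad is down about 26 mm, at the stop 33 mm. A light spring returns it: at the pad about 2 N at rest, 5 N where the ball is let go, 7 N at the stop.
- ball_blue: a loose steel ball of 25 mm diameter, about 60 g, waiting behind the gate of the blue track about 95 mm above the bench; origin at its centre.
- finish_blue (a point): where the centre of the ball lies when it rests against the end plate at the foot of the blue track.
- lane_yellow: the yellow track, alike the blue one but for its colour; same origin and axes. To be left alone.
- pad_yellow (a point): centre of the top face of the yellow trigger pad, same size and place as on the blue track. Not to be touched.
- trigger_yellow (a joint): angle of the yellow seesaw trigger (rad): 0 at rest; works like the blue one.
- ball_yellow: a loose steel ball of 25 mm diameter, about 60 g, waiting behind the gate of the yellow track about 95 mm above the bench; origin at its centre.
- lane_red: the red track, alike the blue one but for its colour; same origin and axes. To be left alone.
- pad_red (a point): centre of the top face of the red trigger pad, same size and place as on the blue track. Not to be touched.
- trigger_red (a joint): angle of the red seesaw trigger (rad): 0 at rest; works like the blue one.
- ball_red: a loose steel ball of 25 mm diameter, about 60 g, waiting behind the gate of the red track about 95 mm above the bench; origin at its centre.
- flask: bystander: a stoppered conical flask of green glass, 64 mm across the foot, 104 mm tall; origin at the centre of its underside.
- mass: bystander: a brass weight, 42 mm across, 46 mm tall with its knob; origin at the centre of its underside.
- specimen: bystander: a small wooden block 40 x 40 x 30 mm with a steel pin, 48 mm tall in all; origin at the centre of its underside.

How it is judged (in metres and radians):
On the way, in this order (a step that is already met when the one before it is completed fails the run):
1. the blue trigger pad is pressed down with the fingers until the gate is open (value of joint trigger_blue above 0.25 rad and contact force between the fingers and lane_blue above 0.3 N), for 0.1 s.
2. the blue track's ball has rolled to the end plate at the foot of its track and lies still (distance between ball_blue and finish_blue below 0.012 m and linear speed of ball_blue below 0.03 m/s), for 0.2 s.
At the end, for the whole second after the job is handed in: The blue track's ball lies still within 12 mm of its place at the end plate, all three triggers are back up (below 0.06 rad), the yellow and red balls are still behind their gates (within 6 mm) and the flask, weight and block are where they were (within 10 mm) (all of step 2 and value of joint each of trigger_blue, trigger_yellow, trigger_red below 0.06 rad and distance of each of ball_yellow, ball_red from where it was at the start of the episode below 0.006 m and distance of each of flask, mass, specimen from where it was at the start of the episode below 0.01 m); the robot touches nothing.
It fails at once if the robot touches the yellow or red track, or presses one of their triggers (contact force between any of the fingers, the arm and lane_yellow above 0.5 N or contact force between any of the fingers, the arm and lane_red above 0.5 N or value of joint any of trigger_yellow, trigger_red above 0.08 rad).
It fails at once if the robot touches or lifts a ball (contact force between any of the fingers, the arm and ball_blue above 0.3 N or height (world z) of any of ball_blue, ball_yellow, ball_red above 0.125 m or contact force between any of the fingers, the arm and ball_yellow above 0.3 N or contact force between any of the fingers, the arm and ball_red above 0.3 N).
It fails at once if the blue track is pressed harder than 25 N (contact force between any of the fingers, the arm and lane_blue above 25 N).
It fails at once if the flask, weight or block is touched or moved (contact force between any of the fingers, the arm and flask above 0.5 N or distance of any of flask, mass, specimen from where it was at the start of the episode above 0.01 m or contact force between any of the fingers, the arm and mass above 0.5 N or contact force between any of the fingers, the arm and specimen above 0.5 N).
It also fails if it takes over 32 s, if anything falls off the work surface, if the arm or the gripper's body presses on something with over 40 N, if the wrist force passes 120 N, or if a joint passes its speed limit or range.

ROBOT

A 7-joint arm with a two-finger parallel gripper is mounted at the origin on the work surface. World frame = base frame: x ahead of the robot, y to its left, z up, the work surface at z = 0. Lengths are in mm, angles in rad, forces in N, time in s.
With the tool pointing down it reaches from about 400 to 875 mm from the base axis. Payload 19.3 kg.
Tool frame: the origin (TCP) lies midway between the tips of the shut fingers; the grasp point (between the pads) lies 19 mm behind it (env.grip_depth is the distance from the TCP to the grasp point, in mm); z points along the fingers, x is the direction in which the jaws open and shut, and the axes are right-handed (so a half turn about z gives the same grasp; the last joint's range is limited). The gripper opens to 85 mm and grips with 20 to 120 N. Pads are 22 mm wide; open, the fingers measure 114 mm over their backs; the gripper's body (76 mm by 85 mm) begins 54 mm behind the grasp point. The pads swing forward as they close: fully open they stand 13 mm farther back than shut.
Start: joints at [-1.188, 0.521, -0.036, 1.599, 0.021, 1.021, -0.113], TCP at [273.444, 561.998, 200.791] pointing down, gripper open.
Joint ranges: [-2.91, 2.91], [-0.3, 2.13], [-1.5, 1.42], [0.17, 2.43], [-1.26, 4.41], [0.16, 1.93], [-2.52, 2.52]. Speed limits (rad/s): [1.89, 1.89, 2.39, 2.39, 3.01, 3.01, 3.01].

INTERFACE

Orientations are given as a unit quaternion [w, x, y, z].
In Python, from station import env, optics gives the robot as it stands. The module is installed in compiled form; this text tells all that it offers.
- The arm moves only by the tool step_arm, never from a script. Its argument "commands" is a list of rows, each an object of numbers: "x", "y", "z": the shift along the world's x, y, z in units of 25 mm (1.0 is 25 mm); "rx", "ry", "rz": the turn, a rotation vector about the world's x, y, z in units of 8 degrees (1.0 is 8 degrees). A call has 1 to 5 rows; each row is the pose to reach, as a shift and turn from the pose commanded when the call began; what a row does not reach only later rows make up. A row lasts 1/10 s, in which the tool goes at most 50 mm and 8.59 degrees, less where a joint would pass 70% of its speed; a pose out of reach is approached as far as the arm can. A call with a gripper value outside its range is refused whole. "jaw" is the finger opening in mm, from 0 to 85.4, set as the call begins (left out, the last holds). The fingers move at their own pace and stop on an object; the grip force is fixed at half the most. Time passes only in rows, so rows that repeat a pose let the fingers close. It gives the time, the measured TCP pose, the force and the opening at its end, in the units of the state.
- env.read_state(): the state, without advancing time (a new reading comes with each control period).
- optics.get_image(name): name is "scene" or "top" or "wrist"; returns the picture (384x512x3 uint8, red, green, blue); there is no depth.
- optics.camera_params(name): a dict with "intrinsics" (3x3 intrinsics, pixels), "R" (3x3) and "t" (3): a world point X has camera coordinates R X + t. Camera axes: x right, y down, z forward; pixel columns grow to the right and rows downward; lengths in mm; the calibration is good to about 2 mm. A picture is of the moment at which its call begins: read the wrist's pose just before it. camera_params takes no time and is no camera call; for the wrist camera it gives the pose at the moment of the call.
- env.job_done(): hands the job in, once; it reports no verdict.
The state is a dict: "t": time; "qpos": joint angles; "joint_vel": joint speeds; "tau": joint torques, N m; "tcp_pos": TCP position; "eef_rot": TCP orientation; "contact_force": force on the tool from outside, world axes, zero at the start; "moment": the same for the moment, N m; "grip_width": opening from 0.0 (shut) to 1.0 (fully open).
Only numpy, scipy, OpenCV 4.12 (cv2) and the standard library are available. Lean on these libraries where they do the work, as an engineer would, in place of code of your own. Each camera call takes 0.05 s, during which the arm holds its last target. There are 200 camera calls.

## Working session

There is one attempt and no reset: what is moved stays moved. The work goes in short steps, Python scripts to look and compute and a tool call to move; the robot and the scene stay as the last step left them, time stands still between calls to the robot, and variables do not carry over. Pictures are saved under pics/ and viewed, about 8 in all and at most 12, crops included, and the job is handed in when it is done.

Besides the shell and the picture viewer there is one more tool, called after "Call:" as a command line: name --argument value ..., lists and objects as JSON in quotes. step_arm: Moves the arm, as the interface text tells. Its arguments: {"type":"object","properties":{"commands":{"type":"array"},"jaw":{"type":"number"}},"required":["commands"]}

```bash
mkdir -p pics; python3 - <<'E'
from station import env, optics
import cv2,numpy as np
for n in ("scene","top"):
    cv2.imwrite(f"pics/{n}0.png",optics.get_image(n)[:,:,::-1])
    p=optics.camera_params(n);print(n,p["intrinsics"],(-p["R"].T@p["t"]).round(),p["R"].round(2))
print(env.read_state())
E
```

```text
scene [[453.00895685   0.         259.25318212]
 [  0.         453.00895685 194.51147954]
 [  0.           0.           1.        ]] [1236.  -86.  819.] [[ 0.07  1.    0.01]
 [ 0.72 -0.05 -0.69]
 [-0.69  0.06 -0.72]]
top [[423.32081727   0.         254.21994256]
 [  0.         423.32081727 188.10391599]
 [  0.           0.           1.        ]] [ 501.  -20. 1009.] [[-0.   -1.   -0.02]
 [-1.    0.01 -0.09]
 [ 0.09  0.01 -1.  ]]
{'t': 0.1, 'qpos': array([-1.1881986 ,  0.52194411, -0.0363252 ,  1.5999157 ,  0.02118162,
        1.02110826, -0.11282998]), 'joint_vel': array([ 0.00182766, -0.00271307, -0.00072794, -0.00206349, -0.00036106,
       -0.00033966, -0.00084349]), 'tau': array([ 5.10742451e-03, -9.28496647e+01,  1.98481210e+00, -3.70533907e+01,
        1.83269317e-02,  5.36215404e-03,  2.39365136e-05]), 'tcp_pos': array([273.31541681, 561.71774842, 200.30238477]), 'eef_rot': array([ 2.85430857e-04,  8.47800233e-01,  5.30315491e-01, -4.05185545e-04]), 'contact_force': array([ 0.10344826,  0.174422  , -0.15459412]), 'moment': array([ 0.02677534, -0.0322197 ,  0.04130453]), 'grip_width': 1.0000882149742476}
```

View pics/top0.png

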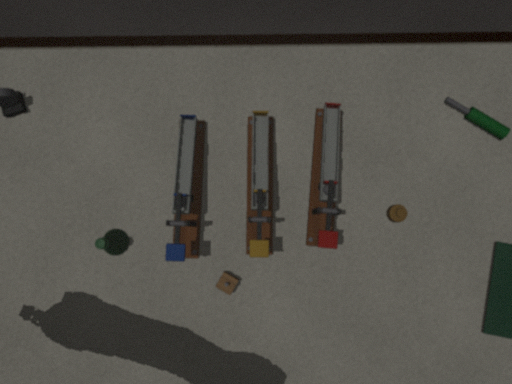

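View pics/scene0.png

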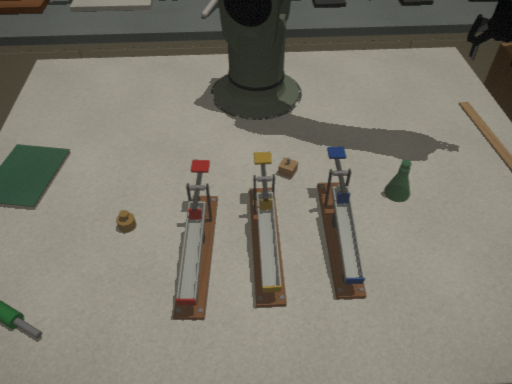

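The top view shows the blue pad at about (176,252), the yellow pad at (259,248), the flask at (116,241) and the block at (228,282). In the scene view the blue pad is at (337,153). Next I'll work out the positions.

```bash
cat > h.py <<'E'
import cv2,numpy as np
from station import env, optics
def ray(n,uv):
    p=optics.camera_params(n);d=p["R"].T@np.linalg.solve(p["intrinsics"],[*uv,1.]);return -p["R"].T@p["t"],d
def onz(n,uv,z):
    c,d=ray(n,uv);return c+d*(z-c[2])/d[2]
def blobs(img,lo,hi,amin=15):
    h=cv2.cvtColor(img,cv2.COLOR_RGB2HSV);m=cv2.inRange(h,lo,hi)
    _,_,s,c=cv2.connectedComponentsWithStats(m)
    return [(s[i].tolist(),c[i].round(1)) for i in range(1,len(s)) if s[i][4]>=amin]
E
python3 - <<'E'
from h import *
for n in("top","scene"):
    im=cv2.imread(f"pics/{n}0.png")[:,:,::-1].copy()
    for nm,lo,hi in(("blue",(108,130,50),(125,255,255)),("yel",(15,170,90),(28,255,255))):
        for s,c in blobs(im,lo,hi): print(n,nm,s,c,onz(n,c,132).round(1))
for nm,uv,z in(("flasktop",(100,243),104),("flaskfoot",(117,241),0),("block",(228,282),30)): print(nm,onz("top",uv,z).round())
for nm,uv in(("endplate",(188,117)),):print(nm,onz("top",uv,50).round())
# plank corners
E
```

```text
top blue [167, 244, 18, 16, 258] [175.  251.8] [453.7 156.6 132. ]
scene blue [328, 147, 17, 10, 147] [336.2 151.7] [454.4 155.6 132. ]
flasktop [471. 323. 104.]
flaskfoot [473. 322.   0.]
block [380.  55.  30.]
endplate [759. 147.  50.]
```

Call:
step_arm --commands '[{"x": 0.7,"y": -1.6,"rz": 0.4},{"x": 1.4,"y": -3.2,"rz": 0.8},{"x": 2.1,"y": -4.8,"rz": 1.2},{"x": 2.8,"y": -6.4,"rz": 1.6},{"x": 3.5,"y": -8.0,"rz": 2.0}]' --jaw 0

```text
validation failed for argument at $.co...
```

Call:
step_arm --commands '[{"x": 0.7,"y": -1.6,"z": 0,"rx": 0,"ry": 0,"rz": 0.4},{"x": 1.4,"y": -3.2,"z": 0,"rx": 0,"ry": 0,"rz": 0.8},{"x": 2.1,"y": -4.8,"z": 0,"rx": 0,"ry": 0,"rz": 1.2},{"x": 2.8,"y": -6.4,"z": 0,"rx": 0,"ry": 0,"rz": 1.6},{"x": 3.5,"y": -8.0,"z": 0,"rx": 0,"ry": 0,"rz": 2.0}]' --jaw 0

```text
t: 0.6
tcp_pos: [361.3, 360.2, 200.7]
eef_rot: [0.0, 0.765, 0.644, -0.0]
contact_force: [1.3, 1.6, 0.5]
grip_width: 0.146
```

Call:
step_arm --commands '[{"x": 0.7,"y": -1.6,"z": 0,"rx": 0,"ry": 0,"rz": 0.3},{"x": 1.4,"y": -3.3,"z": 0,"rx": 0,"ry": 0,"rz": 0.6},{"x": 2.1,"y": -4.9,"z": 0,"rx": 0,"ry": 0,"rz": 0.9},{"x": 2.8,"y": -6.6,"z": 0,"rx": 0,"ry": 0,"rz": 1.2},{"x": 3.5,"y": -8.2,"z": 0,"rx": 0,"ry": 0,"rz": 1.2}]'

```text
t: 1.1
tcp_pos: [448.7, 154.9, 200.8]
eef_rot: [0.0, 0.709, 0.705, -0.0]
contact_force: [2.1, 0.3, -0.6]
grip_width: 0.004
```

Call:
step_arm --commands '[{"x": 0,"y": 0,"z": -0.8,"rx": 0,"ry": 0,"rz": 0},{"x": 0,"y": 0,"z": -1.6,"rx": 0,"ry": 0,"rz": 0},{"x": 0,"y": 0,"z": -1.6,"rx": 0,"ry": 0,"rz": 0},{"x": 0,"y": 0,"z": -1.6,"rx": 0,"ry": 0,"rz": 0}]'

```text
t: 1.5
tcp_pos: [448.3, 157.1, 161.0]
eef_rot: [-0.0, 0.709, 0.705, -0.0]
contact_force: [-0.3, -0.8, -0.1]
grip_width: 0.002
```

```bash
python3 - <<'E'
from h import *
s=env.read_state();print(s["t"],s["tcp_pos"],s["eef_rot"],s["contact_force"],s["grip_width"])
a=[optics.get_image(n) for n in("wrist","scene","top")]
w=cv2.resize(a[0],(400,300));b=[cv2.resize(a[1][100:220,250:410],(400,300)),cv2.resize(a[2][190:310,100:260],(400,300))]
cv2.imwrite("pics/c1.png",np.vstack([np.hstack([w,b[0]]),np.hstack([b[1],b[1]*0])])[:,:,::-1])
p=optics.camera_params("wrist");c=p["R"]@s["tcp_pos"]+p["t"];c=p["intrinsics"]@c;print("tcp px",c[:2]/c[2])
for q,c in blobs(a[0],(108,130,40),(125,255,255),100): print(q,c,onz("wrist",c,132))
E
```

```text
1.5 [448.32263149 157.07235564 161.03702956] [-1.15523981e-04  7.09155513e-01  7.05052007e-01 -3.33867027e-04] [-0.30952206 -0.82027966 -0.0673549 ] 0.002113978813266211
tcp px [252.96779155 224.89385013]
[228, 190, 53, 48, 2142] [253.5 211.8] [450.22854844 157.30130348 132.        ]
```

View pics/c1.png

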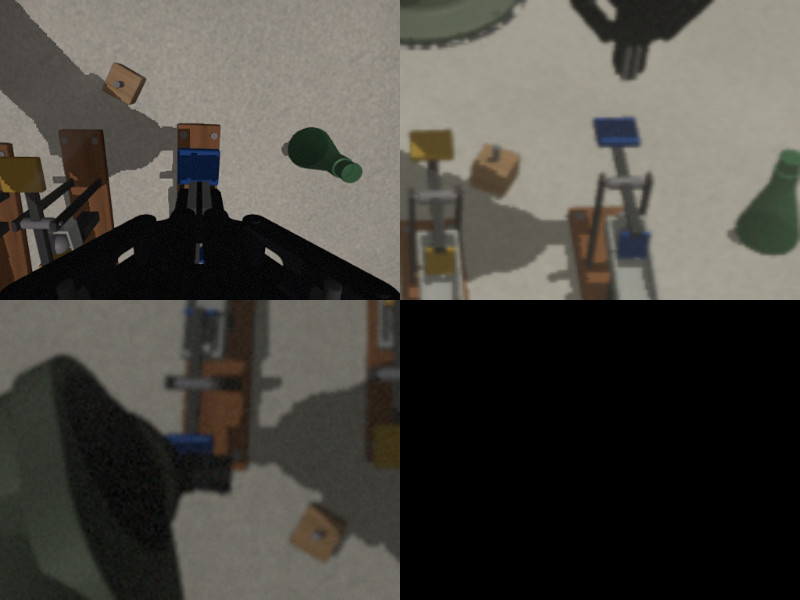

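The pad centre comes out at about (453,157). The fingertips are over it, about 5 mm uphill, with all other objects well clear. Now I'll press in small steps.

Call:
step_arm --commands '[{"x": 0,"y": 0,"z": -0.5,"rx": 0,"ry": 0,"rz": 0},{"x": 0,"y": 0,"z": -1.0,"rx": 0,"ry": 0,"rz": 0},{"x": 0,"y": 0,"z": -1.2,"rx": 0,"ry": 0,"rz": 0},{"x": 0,"y": 0,"z": -1.4,"rx": 0,"ry": 0,"rz": 0},{"x": 0,"y": 0,"z": -1.4,"rx": 0,"ry": 0,"rz": 0}]'

```text
t: 2.15
tcp_pos: [448.4, 157.1, 125.8]
eef_rot: [-0.0, 0.709, 0.705, -0.0]
contact_force: [-0.7, -0.1, -0.0]
grip_width: 0.0
```

Call:
step_arm --commands '[{"x": 0,"y": 0,"z": -0.2,"rx": 0,"ry": 0,"rz": 0},{"x": 0,"y": 0,"z": -0.4,"rx": 0,"ry": 0,"rz": 0},{"x": 0,"y": 0,"z": -0.5,"rx": 0,"ry": 0,"rz": 0},{"x": 0,"y": 0,"z": -0.5,"rx": 0,"ry": 0,"rz": 0},{"x": 0,"y": 0,"z": -0.5,"rx": 0,"ry": 0,"rz": 0}]'

```text
t: 2.65
tcp_pos: [448.4, 157.0, 113.3]
eef_rot: [-0.0, 0.709, 0.705, -0.0]
contact_force: [-0.2, 0.8, 0.4]
grip_width: -0.002
```

The force reading is still close to zero, so I'll look before going further.

```bash
python3 - <<'E'
from h import *
print(env.read_state()["contact_force"])
a=[optics.get_image(n) for n in("wrist","scene")]
cv2.imwrite("pics/c2.png",np.hstack([cv2.resize(a[0][130:330,130:390],(400,308)),cv2.resize(a[1][110:290,280:410],(400,554))[:308]])[:,:,::-1])
for q,c in blobs(a[1],(108,130,50),(125,255,255)): print(q,c)
print(env.read_state()["contact_force"])
E
```

```text
[-0.22185351  0.75554091  0.42905544]
[335, 154, 10, 3, 25] [339.8 155.2]
[ 0.025345   -0.81244615  0.77212357]
```

View pics/c2.png

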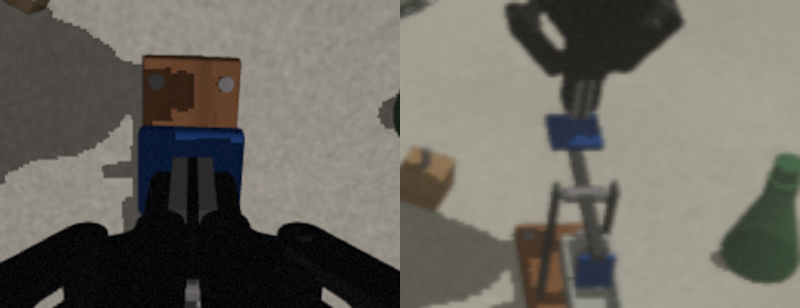

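```bash
python3 - <<'E'
from h import *
def pr(n,X):
    p=optics.camera_params(n);c=p["intrinsics"]@(p["R"]@np.array(X,float)+p["t"]);return (c[:2]/c[2]).round(1)
s=env.read_state();print(s["tcp_pos"])
p=optics.camera_params("wrist");print("wrist cam",-p["R"].T@p["t"],p["intrinsics"][0,0])
print("scene: tcp",pr("scene",s["tcp_pos"]),"pad rest",pr("scene",(453,157,132)),"pad down",pr("scene",(453,157,112)))
for x in(435,471):print("pad edge rest",x,pr("scene",(x,157,132)))
print("wrist: padL/R rest",pr("wrist",(440,137,132)),pr("wrist",(440,177,132)),"down",pr("wrist",(440,137,106)),pr("wrist",(440,177,106)))
a=optics.get_image("scene")
for n,im in(("0",cv2.imread("pics/scene0.png")[:,:,::-1].copy()),("now",a)):
    for q,c in blobs(im,(105,90,20),(128,255,255)): print(n,q,c)
w=optics.get_image("wrist")
for q,c in blobs(w,(105,90,20),(128,255,255)): print("w",q,c)
cv2.imwrite("pics/c3.png",np.hstack([cv2.resize(a[120:210,300:390],(400,400),interpolation=0),cv2.resize(cv2.imread("pics/scene0.png")[:,:,::-1][120:210,300:390],(400,400),interpolation=0)])[:,:,::-1])
E
```

```text
[448.54000385 157.02865242 113.42675133]
wrist cam [374.37622405 158.25112725 286.14848882] 291.2977074719595
scene: tcp [335.3 156. ] pad rest [336.7 151.3] pad down [335.5 157.8]
pad edge rest 435 [335.2 146.3]
pad edge rest 471 [338.2 156.4]
wrist: padL/R rest [218.2 225.2] [288.2 224.8] down [223.  209.6] [283.8 209.3]
0 [328, 147, 17, 12, 176] [336.1 152. ]
0 [338, 193, 11, 10, 83] [342.6 197.7]
0 [347, 278, 17, 5, 57] [353.9 279.4]
now [329, 147, 17, 12, 143] [336.4 152.9]
now [338, 193, 11, 10, 81] [342.4 197.9]
now [347, 278, 17, 5, 49] [353.8 279.2]
w [220, 211, 69, 58, 1982] [251.2 228.4]
```

View pics/c3.png

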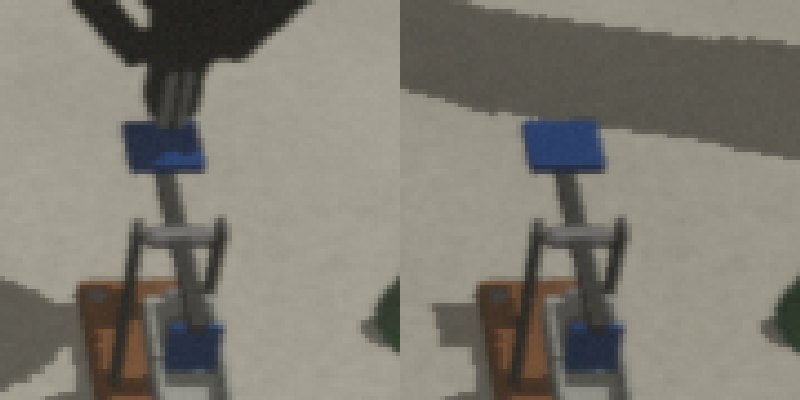

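```bash
python3 - <<'E'
from h import *
def pr(n,X):
    p=optics.camera_params(n);c=p["intrinsics"]@(p["R"]@np.array(X,float)+p["t"]);return (c[:2]/c[2]).round(1)
T=env.read_state()["tcp_pos"]
for d in(0,10,19,25,30):print(d,pr("scene",T+[0,0,d]),pr("wrist",T+[0,0,d]),pr("wrist",T+[-11,0,d]),pr("scene",T+[11,0,d]))
c1,d1=ray("wrist",(254.7,232.6));c2,d2=ray("scene",(338.7,148.4))
s=np.linalg.lstsq(np.c_[d1,-d2],c2-c1,rcond=None)[0];print(c1+d1*s[0],c2+d2*s[1])
p=optics.camera_params("wrist");print(p["R"].round(3))
E
```

```text
0 [335.3 156. ] [253.5 225.9] [253.4 209.8] [336.2 159.1]
10 [335.8 152.8] [253.4 232.5] [253.3 215.5] [336.7 155.9]
19 [336.3 149.9] [253.4 239. ] [253.2 221.3] [337.2 153. ]
25 [336.7 147.9] [253.3 243.7] [253.2 225.5] [337.6 151. ]
30 [337.  146.2] [253.3 247.9] [253.1 229.2] [337.9 149.3]
[444.11426426 157.83391454 133.3089375 ] [445.29718982 163.04786207 133.83462799]
[[ 0.006  1.     0.   ]
 [ 0.957 -0.006  0.289]
 [ 0.289 -0.001 -0.957]]
```

Both views put the visible fingertips at about z=133, right at the pad's surface, with the pad still at rest. The true tips are therefore about 20 mm above the reported TCP. I'll continue slowly, guided by the force and the picture.

Call:
step_arm --commands '[{"x": 0,"y": 0,"z": -0.1,"rx": 0,"ry": 0,"rz": 0},{"x": 0,"y": 0,"z": -0.2,"rx": 0,"ry": 0,"rz": 0},{"x": 0,"y": 0,"z": -0.3,"rx": 0,"ry": 0,"rz": 0},{"x": 0,"y": 0,"z": -0.3,"rx": 0,"ry": 0,"rz": 0}]'

```text
t: 3.25
tcp_pos: [448.2, 156.9, 105.4]
eef_rot: [-0.0, 0.709, 0.705, -0.0]
contact_force: [0.6, 0.3, 0.5]
grip_width: -0.004
```

```bash
python3 - <<'E'
from h import *
s=env.read_state();print(s["tcp_pos"],s["contact_force"],s["moment"])
a=optics.get_image("scene")
for q,c in blobs(a,(105,90,20),(128,255,255)): print(q,c)
for i in range(4): optics.get_image("scene"); print(env.read_state()["contact_force"])
E
```

```text
[448.23760036 156.92299097 105.37893703] [0.6064807  0.28072732 0.5459519 ] [-0.0085108  -0.02870296  0.03587878]
[329, 148, 17, 11, 114] [336.  153.7]
[338, 193, 11, 10, 83] [342.4 197.8]
[346, 278, 18, 5, 51] [354.1 279.2]
[0.34942039 0.53849279 0.45275023]
[ 0.69532449 -0.18015265 -0.4034175 ]
[-0.2553941  -0.02573301  0.20754473]
[-0.06720263 -1.10893235  0.25701377]
```

```bash
python3 - <<'E'
from h import *
a=optics.get_image("scene");w=optics.get_image("wrist")
cv2.imwrite("pics/c4.png",np.hstack([cv2.resize(a[120:210,300:390],(400,400),interpolation=0),cv2.resize(w[180:280,200:300],(400,400),interpolation=0)])[:,:,::-1])
E
```

```text
(no output)
```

View pics/c4.png

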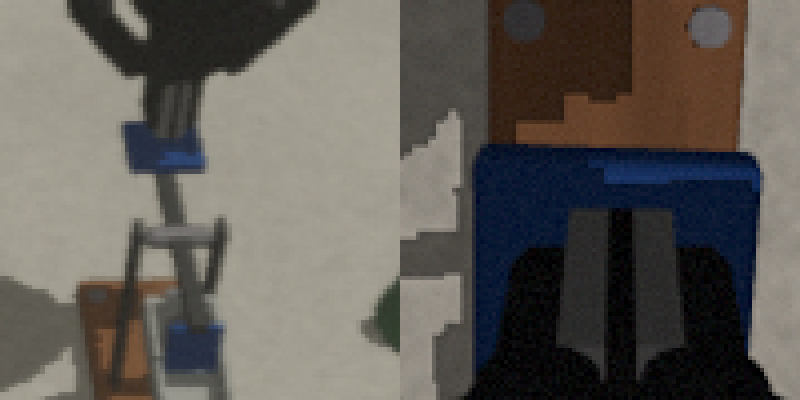

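The pad is still at rest. The tips are now over the middle of it, and if the offset is nearer 30 mm there are a few mm left to go. I'll step down and watch for contact.

Call:
step_arm --commands '[{"x": 0,"y": 0,"z": -0.1,"rx": 0,"ry": 0,"rz": 0},{"x": 0,"y": 0,"z": -0.2,"rx": 0,"ry": 0,"rz": 0},{"x": 0,"y": 0,"z": -0.3,"rx": 0,"ry": 0,"rz": 0},{"x": 0,"y": 0,"z": -0.3,"rx": 0,"ry": 0,"rz": 0}]'

```text
t: 4.0
tcp_pos: [448.2, 157.0, 97.9]
eef_rot: [-0.0, 0.709, 0.705, -0.0]
contact_force: [-1.6, 0.1, 2.7]
grip_width: -0.003
```

Call:
step_arm --commands '[{"x": 0,"y": 0,"z": -0.1,"rx": 0,"ry": 0,"rz": 0},{"x": 0,"y": 0,"z": -0.2,"rx": 0,"ry": 0,"rz": 0},{"x": 0,"y": 0,"z": -0.2,"rx": 0,"ry": 0,"rz": 0}]'

```text
t: 4.3
tcp_pos: [448.2, 157.0, 93.0]
eef_rot: [-0.0, 0.709, 0.705, -0.0]
contact_force: [-3.1, 1.2, 2.1]
grip_width: -0.0
```

```bash
python3 - <<'E'
from h import *
a=optics.get_image("scene")
for q,c in blobs(a,(105,90,20),(128,255,255)): print(q,c)
f=[env.read_state()["contact_force"]]
for i in range(3): optics.get_image("scene"); f.append(env.read_state()["contact_force"])
print(np.mean(f,0))
E
```

```text
[328, 152, 17, 9, 87] [335.5 156.7]
[338, 190, 12, 12, 109] [343.2 195.6]
[347, 278, 17, 5, 56] [354.6 279.3]
[-1.31819094 -0.20537685  1.70268459]
```

Contact: about 2 N, the pad is going down and the gate is rising. Continuing.

Call:
step_arm --commands '[{"x": 0,"y": 0,"z": -0.1,"rx": 0,"ry": 0,"rz": 0},{"x": 0,"y": 0,"z": -0.2,"rx": 0,"ry": 0,"rz": 0},{"x": 0,"y": 0,"z": -0.3,"rx": 0,"ry": 0,"rz": 0},{"x": 0,"y": 0,"z": -0.3,"rx": 0,"ry": 0,"rz": 0}]'

```text
t: 4.9
tcp_pos: [448.6, 157.0, 85.5]
eef_rot: [0.0, 0.709, 0.705, 0.0]
contact_force: [-0.9, 0.0, 4.2]
grip_width: -0.0
```

Call:
step_arm --commands '[{"x": 0,"y": 0,"z": -0.1,"rx": 0,"ry": 0,"rz": 0},{"x": 0,"y": 0,"z": -0.2,"rx": 0,"ry": 0,"rz": 0},{"x": 0,"y": 0,"z": -0.2,"rx": 0,"ry": 0,"rz": 0},{"x": 0,"y": 0,"z": -0.2,"rx": 0,"ry": 0,"rz": 0}]'

```text
t: 5.3
tcp_pos: [448.9, 157.0, 81.0]
eef_rot: [0.0, 0.709, 0.705, 0.0]
contact_force: [0.1, -0.1, 5.3]
grip_width: 0.001
```

```bash
python3 - <<'E'
from h import *
a=optics.get_image("scene")
for q,c in blobs(a,(105,90,20),(128,255,255)): print(q,c)
f=[env.read_state()["contact_force"]]
for i in range(3): b=optics.get_image("scene"); f.append(env.read_state()["contact_force"])
print(np.mean(f,0),env.read_state()["t"])
o=cv2.imread("pics/scene0.png")[:,:,::-1]
cv2.imwrite("pics/c5.png",np.hstack([cv2.resize(q[130:290,310:380],(262,600),interpolation=0) for q in(o,a,b)])[:,:,::-1])
E
```

```text
[327, 158, 17, 6, 64] [335.5 160.8]
[339, 185, 12, 13, 129] [344.3 191.4]
[346, 278, 18, 5, 63] [354.  279.6]
[ 0.19040086 -0.73039678  5.69341319] 5.5
```

View pics/c5.png

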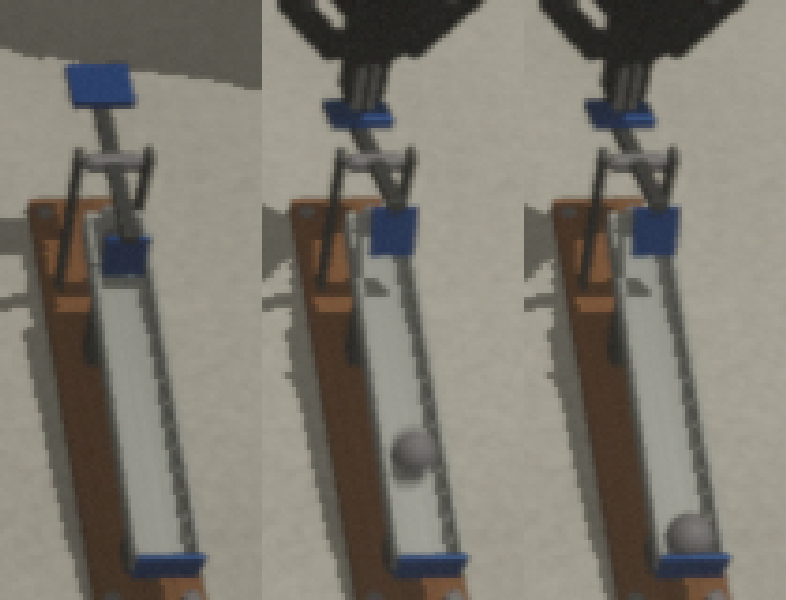

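The gate is open at about 5.7 N and the ball has rolled down to the end plate, seen at (690,530) in the right panel. Withdrawing straight up.

Call:
step_arm --commands '[{"x": 0,"y": 0,"z": 0.3,"rx": 0,"ry": 0,"rz": 0},{"x": 0,"y": 0,"z": 0.7,"rx": 0,"ry": 0,"rz": 0},{"x": 0,"y": 0,"z": 1.1,"rx": 0,"ry": 0,"rz": 0},{"x": 0,"y": 0,"z": 1.6,"rx": 0,"ry": 0,"rz": 0},{"x": 0,"y": 0,"z": 2.4,"rx": 0,"ry": 0,"rz": 0}]'

```text
t: 6.0
tcp_pos: [447.9, 156.8, 141.4]
eef_rot: [-0.0, 0.709, 0.705, -0.001]
contact_force: [-0.7, -0.6, -0.0]
grip_width: 0.001
```

Call:
step_arm --commands '[{"x": 0,"y": 0,"z": 1,"rx": 0,"ry": 0,"rz": 0},{"x": 0,"y": 0,"z": 2,"rx": 0,"ry": 0,"rz": 0},{"x": 0,"y": 0,"z": 2,"rx": 0,"ry": 0,"rz": 0},{"x": 0,"y": 0,"z": 2,"rx": 0,"ry": 0,"rz": 0},{"x": 0,"y": 0,"z": 2,"rx": 0,"ry": 0,"rz": 0}]'

```text
t: 6.5
tcp_pos: [448.0, 156.8, 190.4]
eef_rot: [-0.0, 0.709, 0.705, -0.0]
contact_force: [-0.3, 0.2, 0.5]
grip_width: 0.0
```

Call:
step_arm --commands '[{"x": 0,"y": 0,"z": 0,"rx": 0,"ry": 0,"rz": 0},{"x": 0,"y": 0,"z": 0,"rx": 0,"ry": 0,"rz": 0},{"x": 0,"y": 0,"z": 0,"rx": 0,"ry": 0,"rz": 0},{"x": 0,"y": 0,"z": 0,"rx": 0,"ry": 0,"rz": 0},{"x": 0,"y": 0,"z": 0,"rx": 0,"ry": 0,"rz": 0}]'

```text
t: 7.0
tcp_pos: [448.4, 157.0, 190.7]
eef_rot: [-0.0, 0.709, 0.705, -0.0]
contact_force: [-0.3, 0.6, 0.2]
grip_width: -0.001
```

```bash
python3 - <<'E'
from h import *
a=optics.get_image("scene")
for q,c in blobs(a,(105,90,20),(128,255,255)): print(q,c)
for i in range(8): b=optics.get_image("scene")
print(env.read_state()["t"],env.read_state()["contact_force"])
d=cv2.absdiff(cv2.GaussianBlur(a,(3,3),0),cv2.GaussianBlur(b,(3,3),0));print("motion",d[140:310,170:420].max())
cv2.imwrite("pics/c6.png",cv2.resize(b[120:320,110:430],(800,500),interpolation=0)[:,:,::-1])
E
```

```text
[328, 147, 17, 11, 148] [336.5 152.4]
[338, 193, 11, 10, 78] [342.6 197.7]
[347, 278, 17, 5, 60] [354.2 279.5]
7.45 [-0.19360446  0.07450571  0.17409095]
motion 3
```

View pics/c6.png

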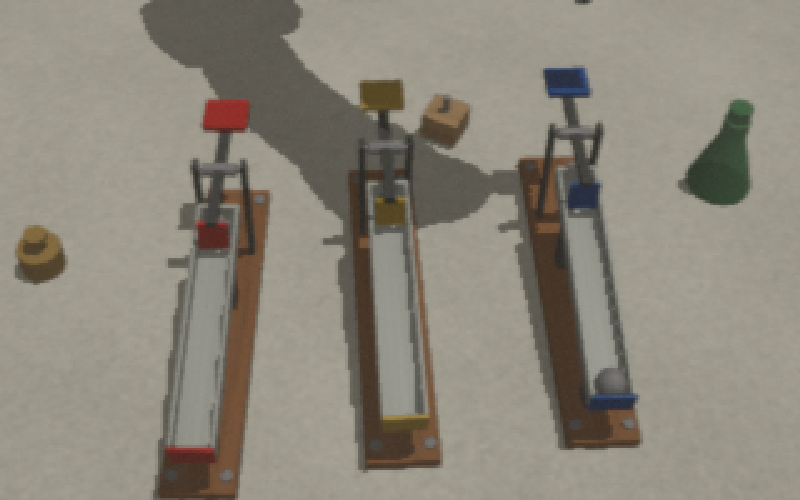

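The blue ball lies at the end plate at (610,381) and isn't moving. The gate and pad are back at their rest pixels, the yellow and red gates are shut, and the bystanders look unmoved.

```bash
python3 -c "
from station import env
print(env.job_done())"
```

```text
the job is handed in; nothing more can be done
None
```

I pressed the blue pad with closed fingertips until the gate opened and the ball rolled to the foot of the blue track. I then withdrew straight up and handed the job in at about 7.5 s. No verdict was reported.

**Last checks:**
- **Ball:** the blue ball lies at the end plate; successive pictures showed no motion.
- **Trigger:** the blue pad and gate are back at their rest pixels.
- **Other things:** the yellow and red gates are shut, and the flask, weight and block look unmoved. I judged these by eye only and did not measure them.
- **Force:** it was about 5.7 N while pressing and about 0 N at the end.

**One disagreement:** the reported fingertip position did not match what I saw. Contact came at a reported height of about 100 mm, although the pad's top is at 132 mm. The real tips therefore sit about 30 mm behind the reported tool point, so I made the press by force and camera instead of by the nominal height.

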